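Clamp the plywood box in the notched jig

TASK

Clamp the small plywood box in the jig: lift the steel release bar on the sliding jaw and, holding it up, slide the jaw towards the fence until its sprung rubber pad has pushed the box up against the fence and squeezes it with about 10 N, never more than 20 N. Then let go, so that the bar drops fully into the nearest notch and the box stays squeezed, upright, between pad and fence. Do not shift the mug, the glue bottle, the screwdriver or the offcut.

Things in the scene. Friction and masses are not known exactly. Their poses are not given: they have to be found in the camera images.
- jig: Clamping jig fixed to the bench: plywood bed 430 x 150 x 16 mm. Origin: centre of the bed's underside; x points along the slide from the jaw to the fence, z up. Two aluminium toothed strips (at y = -50 and +50 mm, tooth pitch 8 mm, teeth 9 mm high, tops 25 mm above the bench) run along x; the wooden jaw (80 long x 84 wide, top 49 mm above the bench) slides between them.
- jaw (a joint): travel of the jaw along the jig's +x axis in m, 0 to 0.17, sliding friction 1 N, plus 1 N more at 30 mm/s; with the bar down it is locked by the teeth. At 0 the centre of the jaw is 140 mm on the -x side of the jig's origin.
- release_bar (a joint): how far the release bar is raised, in m: 0 = fully down in a notch, above 0.009 = clear of the teeth (the jaw can slide), 0.016 = upper stop. It takes 13 N to lift it off the bottom and 15 N to hold it at the top (spring and weight). Its roller feet roll off the teeth into the nearest notch when let go, which shifts the jaw by up to 3 mm forwards or 5 mm back.
- bar_grip (a point): centre of the release bar's level grip: steel, 12 mm thick (along the jig's x), 108 mm long (along y), 14 mm high, 85 mm above the bench when down, over the jaw's middle, on legs 8 mm thick at y = -50 and +50 mm. 29 mm free below it above the jaw. Moves with the jaw along x and up and down; does not tilt or turn.
- pad: round rubber pad 40 mm across, 10 mm thick, on a spring plunger in the jaw's front. Origin: on the jig's base plane under the jaw's centre (not on the pad): use point pad_face. The spring gives 1 N per mm from zero; travel 25 mm, then hard.
- pad_face (a point): centre of the pad's front face, 42 mm above the bench; 85 mm ahead (+x) of the jaw's centre when the spring is free.
- plybox: closed finger-jointed plywood box 90 long (jig's x) x 62 wide x 60 mm high, 0.2 to 0.35 kg, loose on the bed, gaps before and behind. Origin: centre of its underside. Behind it the fence, a wooden bar 30 thick x 120 wide x 50 mm high, stands across the bed: its near face is 125 to 180 mm from the jig's origin along x; its exact place is not measured and must be felt.
- mug: white mug, 76 mm across, 110 mm high, standing beyond the jig near its fence end; origin at the centre of its underside. Bystander.
- glue: white glue bottle, 54 mm across, 140 mm high, beyond the fence end of the jig; origin at the centre of its underside. Bystander.
- screwdriver: screwdriver lying on the bench on the robot's side of the jig. Bystander.
- offcut: plywood offcut 70 x 50 x 18 mm lying on the bench on the far side of the jig. Bystander.

How it is judged (in metres and radians):
On the way, in this order (a step that is already met when the one before it is completed fails the run):
1. the release bar is held up clear of the teeth (value of joint release_bar above 0.0075 m), for 0.3 s.
2. with the bar still held up, the pad is squeezing the box (value of joint release_bar above 0.007 m and contact force between pad and plybox above 6 N), for 0.2 s.
At the end, for the whole second after the job is handed in: The bar is let go and down in a notch (within 2 mm), the jaw is locked and still, and the pad squeezes the box, which stands upright and still against the fence, with 2.5 to 16 N (value of joint release_bar below 0.002 m and velocity of joint jaw between -0.003 and 0.003 m/s and contact force between pad and plybox between 2.5 and 16 N and angle between plybox's own z axis and vertical below 0.05 rad and linear speed of plybox below 0.01 m/s); the robot touches nothing.
It fails at once if the pad pressed the box with more than 20 N (contact force between pad and plybox above 20 N).
It fails at once if a bystander was shifted more than 15 mm (distance of any of mug, glue, screwdriver, offcut from where it was at the start of the episode above 0.015 m).
It also fails if it takes over 54 s, if anything falls off the work surface, if the arm or the gripper's body presses on something with over 40 N, if the wrist force passes 120 N, or if a joint passes its speed limit or range.

ROBOT

A 7-joint arm with a two-finger parallel gripper is mounted at the origin on the work surface. World frame = base frame: x ahead of the robot, y to its left, z up, the work surface at z = 0. Lengths are in m, angles in degrees, forces in N, time in s.
With the tool pointing down it reaches from about 0.4 to 0.85 m from the base axis. Payload 10.4 kg.
Tool frame: the origin (TCP) lies between the finger pads; the fingertips stand 25 mm ahead of it and the grasp point (between the pads) lies 6 mm ahead of it; z points along the fingers, y is the direction in which the jaws open and shut (so a half turn about z gives the same grasp; the last joint's range is limited). The gripper opens to 87 mm and grips with 3 to 60 N. Pads are 19 mm wide; open, the fingers measure 117 mm over their backs; the gripper's body (75 mm by 190 mm) begins 51 mm behind the grasp point.
Start: joints at [-68.617, 19.034, -3.707, 83.658, 1.238, 77.344, -5.071], TCP at [0.241, 0.577, 0.248] pointing down, gripper open.
Joint ranges: [-148.97, 148.97], [-28.65, 121.19], [-84.17, 76.75], [9.2, 138.47], [-72.65, 252.65], [3.7, 117.97], [-149.18, 149.18]. Speed limits (degrees/s): [127.2, 127.2, 159.86, 159.86, 180, 180, 180].

INTERFACE

Orientations are given as a 3x3 rotation matrix whose columns are the frame's x, y, z axes.
In Python, from rig import get_obs, get_image, calibration, sign_off gives the robot as it stands.
- The arm moves only by the tool drive_tool, never from a script. Its argument "steps" is a list of rows, each a list of 7 numbers: the shift along the tool's x, y, z in units of 40 mm (1.0 is 40 mm), then the turn, a rotation vector about the tool's x, y, z in units of 5 degrees (1.0 is 5 degrees), then the closure, from -1 (fully open) to 1 (shut), so that 0 is half open. In form: [[dx, dy, dz, ax, ay, az, jaw], ...]. A call has 1 to 12 rows; each row is the pose to reach, as a shift and turn from the pose measured when the call began, along the tool's axes at that moment; what a row does not reach only later rows make up. A row lasts 1/12 s, in which the tool goes at most 41.7 mm and 7.16 degrees, less where a joint would pass 70% of its speed; a pose out of reach is approached as far as the arm can. A call with a gripper value outside its range is refused whole. The fingers move at their own pace and stop on an object; "squeeze" is the grip in N (left out, the last holds). Time passes only in rows, so rows that repeat a pose let the fingers close. It gives the time, the measured TCP pose, the force and the opening at its end, in the units of the state.
- get_obs(): the state, without advancing time (a new reading comes with each control period).
- get_image(name): name is "scene" or "top" or "wrist"; returns the picture (420x560x3 uint8, red, green, blue); there is no depth.
- calibration(name): a dict with "fx", "fy", "cx", "cy" (pixels), "rvec" (rotation vector, rad) and "tvec" (3), from world to camera coordinates, as OpenCV has them. Camera axes: x right, y down, z forward; pixel columns grow to the right and rows downward; lengths in m; the calibration is good to about 2 mm. A picture is of the moment at which its call begins: read the wrist's pose just before it. calibration takes no time and is no camera call; for the wrist camera it gives the pose at the moment of the call.
- sign_off(): hands the job in, once; it reports no verdict.
The state is a dict: "time_s": time; "qpos": joint angles; "dq": joint speeds; "joint_torque": joint torques, N m; "ee_pos": TCP position; "ee_rot": TCP orientation; "wrist_force": force on the tool from outside, world axes, zero at the start; "wrist_torque": the same for the moment, N m; "finger_gap": finger opening in m.
Only numpy, scipy, OpenCV 4.12 (cv2) and the standard library are available. Lean on these libraries where they do the work, as an engineer would, in place of code of your own. Each camera call takes 0.05 s, during which the arm holds its last target.

## Working session

There is one attempt and no reset: what is moved stays moved. The work goes in short steps, Python scripts to look and compute and a tool call to move; the robot and the scene stay as the last step left them, time stands still between calls to the robot, and variables do not carry over. Pictures are saved under pics/ and viewed, and the job is handed in when it is done.

Besides the shell and the picture viewer there is one more tool, called after "Call:" in YAML: its name, and indented under it one key for each argument. drive_tool: Moves the arm, as the interface text tells. Its arguments: {"type":"object","properties":{"steps":{"type":"array"},"squeeze":{"type":"number"}},"required":["steps"]}

```bash
mkdir -p pics; cat > h.py <<'E'
import numpy as np,cv2
from rig import *
def save(n,f):
    c=calibration(n); im=get_image(n); cv2.imwrite(f'pics/{f}.png',im[:,:,::-1]); return c
E
python3 - <<'E'
from h import *
o=get_obs();print({k:np.round(v,3).tolist() for k,v in o.items()})
for n in ['scene','top']:
    c=save(n,n+'0');print(n,c)
E
```

```text
{'time_s': 0.0, 'qpos': [-68.617, 19.073, -3.709, 83.706, 1.24, 77.342, -5.071], 'dq': [-0.017, 0.075, -0.025, 0.043, 0.03, 0.022, 0.032], 'joint_torque': [-0.0, -62.324, 0.025, -38.99, -0.061, 0.04, 0.0], 'ee_pos': [0.241, 0.576, 0.247], 'ee_rot': [[-0.923, 0.386, -0.0], [0.386, 0.923, -0.001], [-0.0, -0.001, -1.0]], 'wrist_force': [0.321, 0.236, -0.021], 'wrist_torque': [0.046, -0.076, -0.019], 'finger_gap': 0.087}
scene {'fx': 417.6772117012511, 'fy': 417.6772117012511, 'cx': 280.3393267028183, 'cy': 210.6680896015149, 'rvec': array([ 2.05556025,  0.71256055, -0.37576751]), 'tvec': array([-0.44468652, -0.16665674,  1.32781253])}
top {'fx': 486.17189284583867, 'fy': 486.17189284583867, 'cx': 280.1737776864814, 'cy': 214.88806581733525, 'rvec': array([ 2.17000018, -2.14335225,  0.13446778]), 'tvec': array([-0.05469282,  0.61634294,  0.85454143])}
```

View pics/scene0.png

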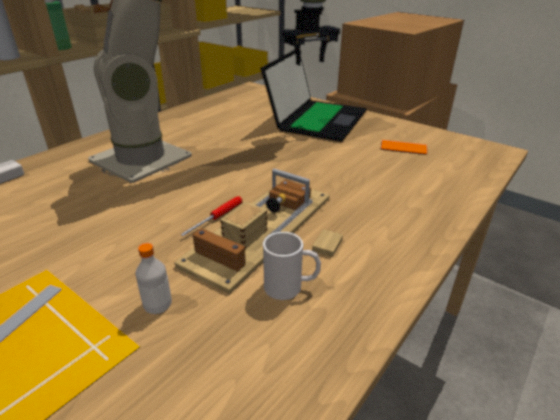

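View pics/top0.png

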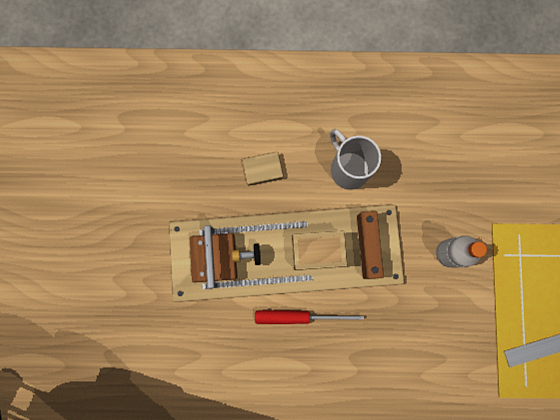

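The top view shows the jig at about (170–405, 206–301), with the bar at (208,258), the box at (320,250) and the fence at (371,245). I'll zoom in to get accurate corners.

```bash
python3 - <<'E'
import cv2
im=cv2.imread('pics/top0.png')[190:330,160:420]
cv2.imwrite('pics/top0z.png',cv2.resize(im,None,fx=3,fy=3,interpolation=cv2.INTER_CUBIC))
E
```

```text
(no output)
```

View pics/top0z.png

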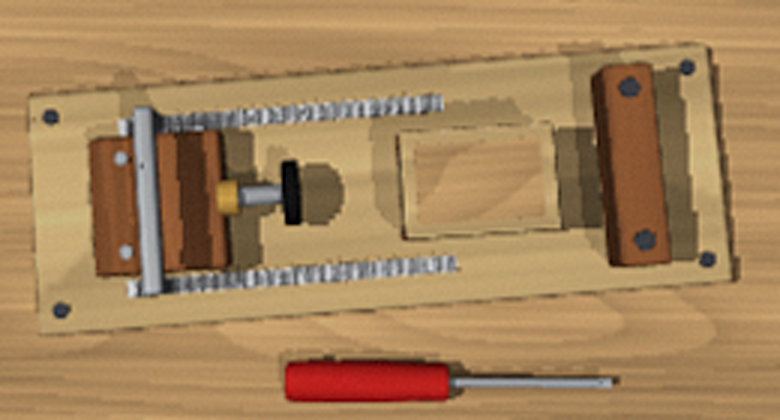

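```bash
cat >> h.py <<'E'
def ray(c,uv,z):
    K=np.array([[c['fx'],0,c['cx']],[0,c['fy'],c['cy']],[0,0,1]]);R=cv2.Rodrigues(np.array(c['rvec']))[0];t=np.array(c['tvec'])
    C=-R.T@t; d=R.T@np.linalg.inv(K)@np.array([uv[0],uv[1],1.]); return C+d*(z-C[2])/d[2]
E
python3 - <<'E'
from h import *
c=calibration('top')
P=lambda u,v,z:ray(c,(160+(u+.5)/3-.5,190+(v+.5)/3-.5),z)
q=[P(28,93,.016),P(709,44,.016),P(733,280,.016),P(40,333,.016)]
for p in q:print(p.round(4))
L=[np.linalg.norm(q[i]-q[(i+1)%4]) for i in range(4)];print(np.round(L,4))
ctr=np.mean(q,0);xa=(q[1]-q[0]+q[2]-q[3]);xa/=np.linalg.norm(xa);ya=np.array([-xa[1],xa[0],0])
print('ctr',ctr,'xa',xa,np.degrees(np.arctan2(xa[1],xa[0])))
for n,p in dict(bar1=P(142,107,.092),bar2=P(152,295,.092),padface=P(299,193,.042),boxL=P(403,185,.076),boxR=P(556,176,.076),fenceL=P(602,168,.066),fenceR=P(661,165,.066)).items():
    d=p-ctr;print(n,p.round(4),(d@xa).round(4),(d@ya).round(4))
E
```

```text
[0.6063 0.1619 0.016 ]
[ 0.6426 -0.2656  0.016 ]
[ 0.4956 -0.2778  0.016 ]
[0.4581 0.1485 0.016 ]
[0.429  0.1476 0.428  0.1488]
ctr [ 0.55062225 -0.05826706  0.016     ] xa [ 0.08616891 -0.99628054  0.        ] -85.0567548019018
bar1 [0.5906 0.0786 0.092 ] -0.1329 0.0516
bar2 [0.484  0.0696 0.092 ] -0.1332 -0.0554
padface [ 0.5447 -0.0102  0.042 ] -0.0484 -0.0018
boxL [ 0.5486 -0.072   0.076 ] 0.0135 -0.0032
boxR [ 0.5549 -0.1609  0.076 ] 0.1026 -0.0046
fenceL [ 0.5605 -0.1893  0.066 ] 0.1314 -0.0015
fenceR [ 0.5627 -0.2241  0.066 ] 0.1663 -0.0023
```

The measured lengths match the given sizes: bed 429×148 mm, grip 107 mm. The jaw is at about 0.007 m and the fence's near face at about 0.13 m. Next I move above the bar.

Call:
drive_tool:
  steps:
    - [-0.4, -0.3, 0, 0, 0, -0.2, -0.2]
    - [-1.1, -0.82, 0.1, 0, 0, -0.6, -0.2]
    - [-1.9, -1.42, 0.2, 0, 0, -1.2, -0.2]
    - [-2.7, -2.02, 0.3, 0, 0, -1.8, -0.2]
    - [-3.5, -2.62, 0.4, 0, 0, -2.4, -0.2]
    - [-4.3, -3.21, 0.5, 0, 0, -3.0, -0.2]
    - [-5.1, -3.81, 0.6, 0, 0, -3.6, -0.2]
    - [-5.9, -4.41, 0.7, 0, 0, -4.2, -0.2]
    - [-6.7, -5.0, 0.8, 0, 0, -4.8, -0.2]
    - [-7.5, -5.6, 0.9, 0, 0, -5.2, -0.2]
    - [-8.3, -6.2, 1.0, 0, 0, -5.53, -0.2]
    - [-8.9, -6.65, 1.1, 0, 0, -5.53, -0.2]

```text
time_s: 1.1
ee_pos: [0.468, 0.1901, 0.203]
ee_rot: [[-0.996, -0.086, -0.0], [-0.086, 0.996, -0.002], [0.0, -0.002, -1.0]]
wrist_force: [1.4, 1.1, 0.1]
finger_gap: 0.0528
```

```bash
cat > m.py <<'E'
from h import *
import sys
o=get_obs();R=np.array(o['ee_rot']);p=np.array(o['ee_pos'])
print(o['time_s'],p.round(4),R.round(4).tolist(),np.round(o['wrist_force'],2),np.round(o['finger_gap'],4),np.round(o['dq'],2).tolist())
def plan(tp,xa=np.array([0.08617,-0.99628,0])):
    y=-xa;z=np.array([0,0,-1.]);Rt=np.stack([np.cross(y,z),y,z],1)
    print('shift',(R.T@(np.array(tp)-p)/.04).round(3),'rot',(np.degrees(cv2.Rodrigues(R.T@Rt)[0].ravel())/5).round(3))
E
python3 - <<'E'
from m import *
plan([.5373,.0741,.18])
E
```

```text
1.1 [0.468  0.1901 0.203 ] [[-0.9963, -0.0861, -0.0002], [-0.0861, 0.9963, -0.0018], [0.0003, -0.0018, -1.0]] [1.44 1.13 0.07] 0.0528 [23.04, 7.38, 17.66, -1.54, -3.64, -5.7, 39.22]
shift [-1.477 -3.037  0.579] rot [-0.02  -0.004 -0.   ]
```

Call:
drive_tool:
  steps:
    - [-0.4, -0.8, 0.15, 0, 0, 0, -0.1]
    - [-0.8, -1.6, 0.3, 0, 0, 0, -0.1]
    - [-1.15, -2.35, 0.45, 0, 0, 0, -0.1]
    - [-1.4, -2.85, 0.55, 0, 0, 0, -0.1]
    - [-1.48, -3.04, 0.58, 0, 0, 0, -0.1]
    - [-1.48, -3.04, 0.58, 0, 0, 0, -0.1]
    - [-1.48, -3.04, 0.58, 0, 0, 0, -0.1]
    - [-1.48, -3.04, 0.58, 0, 0, 0, -0.1]

```text
time_s: 1.77
ee_pos: [0.5368, 0.0759, 0.18]
ee_rot: [[-0.996, -0.088, -0.001], [-0.088, 0.996, -0.001], [0.001, -0.001, -1.0]]
wrist_force: [0.4, 0.2, -0.6]
finger_gap: 0.048
```

```bash
python3 - <<'E'
from m import *
plan([.5373,.0741,.18])
c=save('wrist','w1');print(c)
save('top','t1')
E
```

```text
1.7667 [0.5368 0.0759 0.18  ] [[-0.9961, -0.0884, -0.0005], [-0.0884, 0.9961, -0.0011], [0.0006, -0.0011, -1.0]] [ 0.4   0.24 -0.6 ] 0.048 [-0.36, -0.26, -0.15, -0.1, 0.04, -0.04, 0.11]
shift [-0.008 -0.045  0.001] rot [-0.012 -0.007  0.025]
{'fx': 340.1709032587399, 'fy': 340.1709032587399, 'cx': 280.0254162510147, 'cy': 209.82766225146545, 'rvec': array([-1.96574186, -2.14901774, -0.335506  ]), 'tvec': array([-0.02788538, -0.53276348,  0.16330488])}
```

View pics/w1.png

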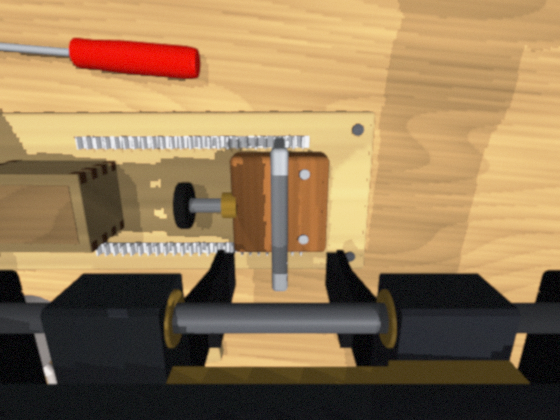

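View pics/t1.png

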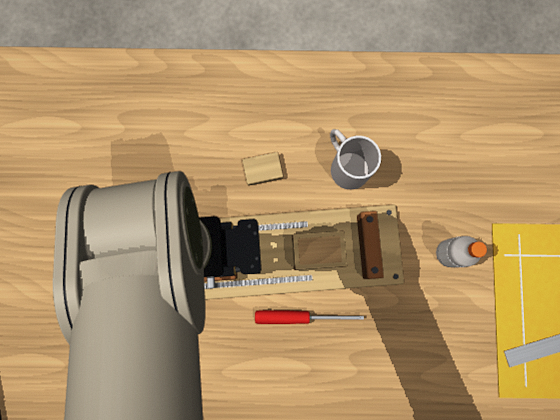

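The wrist view shows the bar at columns 273–288, rows 145–290, centred between the fingers. I'll check its position from this view.

```bash
python3 - <<'E'
from m import *
c=calibration('wrist')
for uv in [(280,152),(280,290),(280,220)]: print(ray(c,uv,.092).round(4))
for uv in [(73,160),(79,250)]: print('boxback top',ray(c,uv,.076).round(4))
plan([.5373,.0741,.091])
E
```

```text
1.8667 [0.537  0.0758 0.1802] [[-0.9961, -0.0887, -0.0001], [-0.0887, 0.9961, -0.0012], [0.0002, -0.0011, -1.0]] [ 0.49 -0.42  0.74] 0.0477 [0.02, -0.03, 0.25, 0.04, 0.02, -0.08, 0.2]
[0.4855 0.0712 0.092 ]
[0.5891 0.0804 0.092 ]
[0.5331 0.0754 0.092 ]
boxback top [ 0.5067 -0.0756  0.076 ]
boxback top [ 0.5775 -0.0777  0.076 ]
shift [-0.005 -0.04   2.23 ] rot [-0.013 -0.002  0.029]
```

Call:
drive_tool:
  steps:
    - [0, -0.02, 0.5, 0, 0, 0.03, -0.1]
    - [0, -0.02, 1.0, 0, 0, 0.03, -0.1]
    - [0, -0.02, 1.5, 0, 0, 0.03, -0.1]
    - [0, -0.02, 1.9, 0, 0, 0.03, -0.1]
    - [0, -0.02, 2.15, 0, 0, 0.03, -0.1]
    - [0, -0.02, 2.23, 0, 0, 0.03, -0.1]
    - [0, -0.02, 2.23, 0, 0, 0.03, -0.1]
    - [0, -0.02, 2.23, 0, 0, 0.03, -0.1]

```text
time_s: 2.53
ee_pos: [0.5374, 0.0753, 0.0918]
ee_rot: [[-0.996, -0.086, 0.001], [-0.086, 0.996, -0.001], [-0.001, -0.001, -1.0]]
wrist_force: [-0.2, -0.3, 0.2]
finger_gap: 0.048
```

Call:
drive_tool:
  steps:
    - [0, 0, 0, 0, 0, 0, 0.3]
    - [0, 0, 0, 0, 0, 0, 0.5]
    - [0, 0, 0, 0, 0, 0, 0.7]
    - [0, 0, 0, 0, 0, 0, 1]
    - [0, 0, 0, 0, 0, 0, 1]
    - [0, 0, 0, 0, 0, 0, 1]
    - [0, 0, 0, 0, 0, 0, 1]
    - [0, 0, 0, 0, 0, 0, 1]
  squeeze: 40

```text
time_s: 3.2
ee_pos: [0.5375, 0.0752, 0.0919]
ee_rot: [[-0.996, -0.086, 0.001], [-0.086, 0.996, -0.001], [-0.001, -0.001, -1.0]]
wrist_force: [0.2, 0.1, 1.3]
finger_gap: 0.0115
```

```bash
python3 - <<'E'
from m import *
plan([.5373,.0741,.091])
save('wrist','w2')
E
```

```text
3.2 [0.5375 0.0752 0.0919] [[-0.9963, -0.0865, 0.0009], [-0.0865, 0.9963, -0.0009], [-0.0008, -0.001, -1.0]] [0.16 0.11 1.28] 0.0115 [0.1, -0.0, 0.09, 0.04, 0.0, 0.05, 0.04]
shift [ 0.007 -0.027  0.022] rot [-0.011  0.01   0.004]
```

View pics/w2.png

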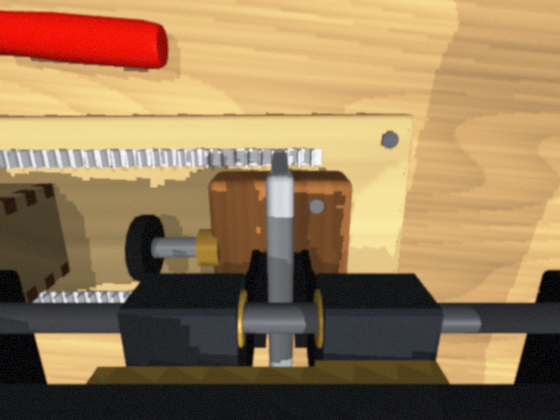

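The bar is gripped (gap 11.5 mm). Now I lift it 13 mm.

Call:
drive_tool:
  steps:
    - [0, 0, -0.06, 0, 0, 0, 1]
    - [0, 0, -0.12, 0, 0, 0, 1]
    - [0, 0, -0.18, 0, 0, 0, 1]
    - [0, 0, -0.24, 0, 0, 0, 1]
    - [0, 0, -0.3, 0, 0, 0, 1]
    - [0, 0, -0.33, 0, 0, 0, 1]
    - [0, 0, -0.33, 0, 0, 0, 1]
    - [0, 0, -0.33, 0, 0, 0, 1]
    - [0, 0, -0.33, 0, 0, 0, 1]
    - [0, 0, -0.33, 0, 0, 0, 1]
  squeeze: 45

```text
time_s: 4.08
ee_pos: [0.5373, 0.0752, 0.1039]
ee_rot: [[-0.996, -0.087, 0.001], [-0.087, 0.996, -0.001], [-0.0, -0.001, -1.0]]
wrist_force: [6.9, 0.0, -13.9]
finger_gap: 0.0115
```

```bash
python3 - <<'E'
from m import *
plan([.5373,.0741,.091])
c=save('wrist','w3');print(c)
save('scene','s3')
E
```

```text
4.0833 [0.5373 0.0752 0.1039] [[-0.9962, -0.0867, 0.0005], [-0.0867, 0.9962, -0.0014], [-0.0004, -0.0015, -1.0]] [  6.9    0.03 -13.88] 0.0115 [0.06, -0.0, 0.08, -0.14, -0.02, 0.11, -0.07]
shift [ 0.003 -0.027  0.323] rot [-0.017  0.005  0.006]
{'fx': 340.1709032587399, 'fy': 340.1709032587399, 'cx': 280.0254162510147, 'cy': 209.82766225146545, 'rvec': array([-1.96663108, -2.14653253, -0.33577776]), 'tvec': array([-0.02810084, -0.50975899,  0.09015529])}
```

View pics/w3.png

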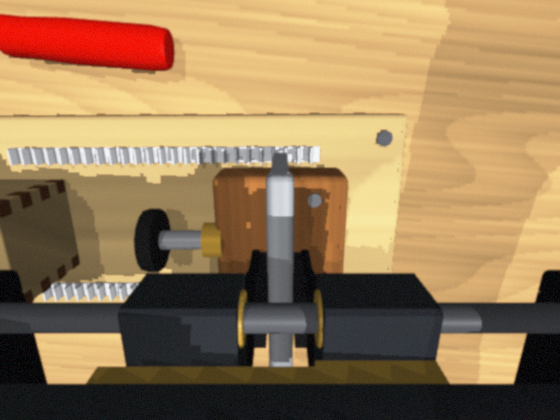

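Call:
drive_tool:
  steps:
    - [-0.01, -0.05, 0, 0, 0, 0, 1]
    - [-0.02, -0.15, 0, 0, 0, 0, 1]
    - [-0.02, -0.3, 0, 0, 0, 0, 1]
    - [-0.02, -0.45, 0, 0, 0, 0, 1]
    - [-0.02, -0.6, 0, 0, 0, 0, 1]
    - [-0.02, -0.75, 0, 0, 0, 0, 1]
    - [-0.02, -0.9, 0, 0, 0, 0, 1]
    - [-0.02, -1.05, 0, 0, 0, 0, 1]
    - [-0.02, -1.2, 0, 0, 0, 0, 1]
    - [-0.02, -1.3, 0, 0, 0, 0, 1]
    - [-0.02, -1.3, 0, 0, 0, 0, 1]
    - [-0.02, -1.3, 0, 0, 0, 0, 1]

```text
time_s: 5.18
ee_pos: [0.5421, 0.0231, 0.1027]
ee_rot: [[-0.996, -0.086, -0.001], [-0.086, 0.996, -0.002], [0.001, -0.002, -1.0]]
wrist_force: [4.9, -1.0, -14.0]
finger_gap: 0.0114
```

```bash
cat > st.py <<'E'
from m import *
xa=np.array([0.08617,-0.99628,0]);ctr=np.array([.5506,-.0583,0])
f=np.array(o['wrist_force']);jx=(p-ctr)@xa;jy=(p-ctr)@np.array([-xa[1],xa[0],0])
print('jig x %.4f y %.4f  jaw %.4f padfree %.4f'%(jx,jy,jx+.14,jx+.085),'F along',f@xa,'lat',f@np.array([-xa[1],xa[0],0]))
E
python3 - <<'E'
from st import *
plan([.5373,.0741,.104])
save('wrist','w4')
E
```

```text
5.1833 [0.5421 0.0231 0.1027] [[-0.9963, -0.0864, -0.0006], [-0.0864, 0.9963, -0.0023], [0.0008, -0.0022, -1.0]] [  4.93  -1.03 -13.96] 0.0114 [-0.22, -0.09, 0.07, 0.09, 0.06, -0.04, -0.1]
jig x -0.0818 y -0.0014  jaw 0.0582 padfree 0.0032 F along 1.4550749658931939 lat 4.817874521532239
shift [ 0.011  1.281 -0.036] rot [-0.025 -0.009  0.003]
```

View pics/w4.png

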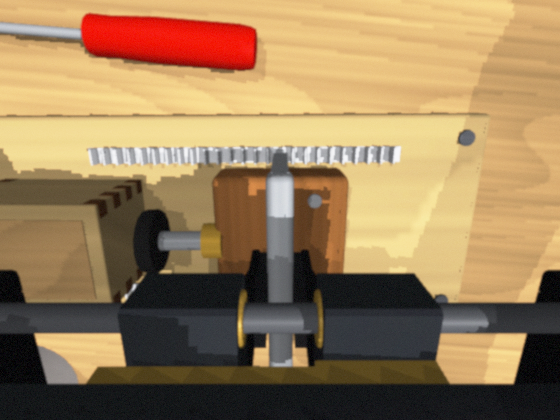

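The pad is about 10 mm short of the box. I'll keep sliding more slowly and raise slightly.

Call:
drive_tool:
  steps:
    - [-0.01, -0.05, -0.04, 0, 0, 0, 1]
    - [-0.02, -0.12, -0.04, 0, 0, 0, 1]
    - [-0.02, -0.2, -0.04, 0, 0, 0, 1]
    - [-0.02, -0.28, -0.04, 0, 0, 0, 1]
    - [-0.02, -0.36, -0.04, 0, 0, 0, 1]
    - [-0.02, -0.44, -0.04, 0, 0, 0, 1]
    - [-0.02, -0.52, -0.04, 0, 0, 0, 1]
    - [-0.02, -0.6, -0.04, 0, 0, 0, 1]
    - [-0.02, -0.65, -0.04, 0, 0, 0, 1]
    - [-0.02, -0.65, -0.04, 0, 0, 0, 1]
    - [-0.02, -0.65, -0.04, 0, 0, 0, 1]

```text
time_s: 6.15
ee_pos: [0.5448, -0.0036, 0.1041]
ee_rot: [[-0.996, -0.086, -0.001], [-0.086, 0.996, -0.003], [0.002, -0.003, -1.0]]
wrist_force: [-1.1, -0.3, -14.8]
finger_gap: 0.0117
```

```bash
python3 - <<'E'
from st import *
plan([.5373,.0741,.104])
save('wrist','w5');save('top','t5')
E
```

```text
6.15 [ 0.5448 -0.0036  0.1041] [[-0.9963, -0.0857, -0.0014], [-0.0857, 0.9963, -0.0032], [0.0017, -0.0031, -1.0]] [ -1.13  -0.28 -14.82] 0.0117 [-0.17, -0.02, -0.1, -0.03, 0.1, -0.08, 0.0]
jig x -0.0550 y -0.0011  jaw 0.0850 padfree 0.0300 F along 0.18327743433841856 lat -1.1501190402454462
shift [ 0.02   1.952 -0.002] rot [-0.035 -0.02  -0.005]
```

View pics/w5.png

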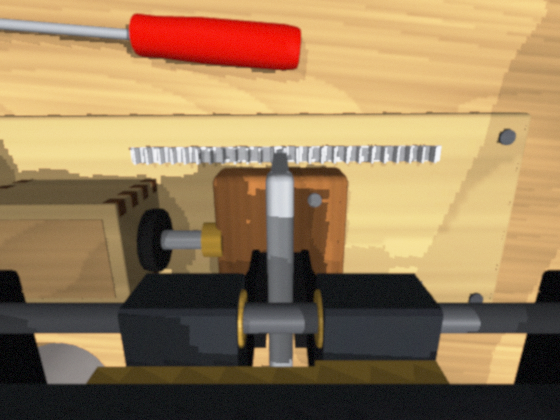

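View pics/t5.png

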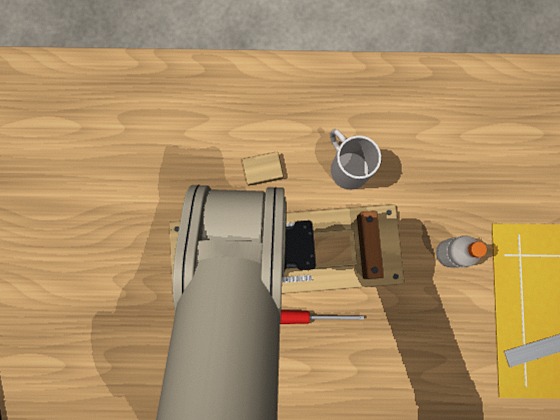

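The pad is now pushing the box. I advance in small steps and feel for the fence.

Call:
drive_tool:
  steps:
    - [0, -0.05, 0, 0, 0, 0, 1]
    - [0, -0.1, 0, 0, 0, 0, 1]
    - [0, -0.15, 0, 0, 0, 0, 1]
    - [0, -0.2, 0, 0, 0, 0, 1]
    - [0, -0.2, 0, 0, 0, 0, 1]
    - [0, -0.2, 0, 0, 0, 0, 1]

```text
time_s: 6.75
ee_pos: [0.5455, -0.0118, 0.1042]
ee_rot: [[-0.996, -0.086, -0.001], [-0.086, 0.996, -0.003], [0.002, -0.003, -1.0]]
wrist_force: [0.8, 1.4, -14.6]
finger_gap: 0.0115
```

```bash
python3 st.py
```

```text
6.75 [ 0.5455 -0.0118  0.1042] [[-0.9963, -0.0855, -0.0014], [-0.0855, 0.9963, -0.0035], [0.0017, -0.0033, -1.0]] [  0.79   1.38 -14.61] 0.0115 [-0.15, 0.03, 0.07, 0.03, 0.13, -0.02, -0.1]
jig x -0.0468 y -0.0011  jaw 0.0932 padfree 0.0382 F along -1.3016420539259348 lat 0.9078191512615038
```

Call:
drive_tool:
  steps:
    - [0, -0.04, -0.01, 0, 0, 0, 1]
    - [0, -0.08, -0.01, 0, 0, 0, 1]
    - [0, -0.12, -0.01, 0, 0, 0, 1]
    - [0, -0.15, -0.01, 0, 0, 0, 1]
    - [0, -0.15, -0.01, 0, 0, 0, 1]
    - [0, -0.15, -0.01, 0, 0, 0, 1]

```text
time_s: 7.25
ee_pos: [0.5461, -0.0182, 0.1046]
ee_rot: [[-0.996, -0.085, -0.001], [-0.085, 0.996, -0.004], [0.001, -0.004, -1.0]]
wrist_force: [0.8, 1.2, -14.0]
finger_gap: 0.0114
```

```bash
python3 - <<'E'
from st import *
save('wrist','w6')
E
```

```text
7.25 [ 0.5461 -0.0182  0.1046] [[-0.9964, -0.0851, -0.0011], [-0.0851, 0.9964, -0.0039], [0.0015, -0.0038, -1.0]] [  0.78   1.22 -13.99] 0.0114 [-0.12, 0.08, 0.01, 0.0, 0.05, -0.12, -0.08]
jig x -0.0403 y -0.0010  jaw 0.0997 padfree 0.0447 F along -1.1481954216203314 lat 0.8800387588145567
```

View pics/w6.png

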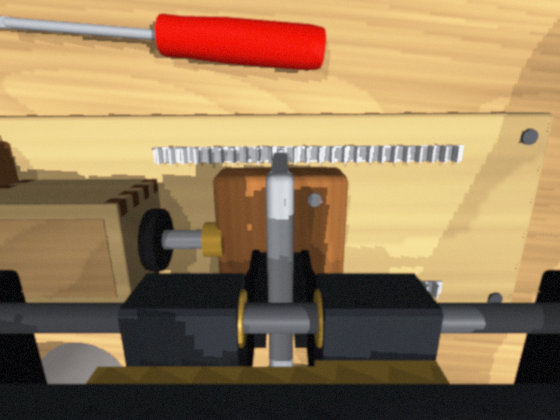

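Call:
drive_tool:
  steps:
    - [0, -0.03, 0, 0, 0, 0, 1]
    - [0, -0.06, 0, 0, 0, 0, 1]
    - [0, -0.1, 0, 0, 0, 0, 1]
    - [0, -0.1, 0, 0, 0, 0, 1]
    - [0, -0.1, 0, 0, 0, 0, 1]

```text
time_s: 7.72
ee_pos: [0.5465, -0.0224, 0.1047]
ee_rot: [[-0.996, -0.085, -0.001], [-0.085, 0.996, -0.004], [0.001, -0.004, -1.0]]
wrist_force: [1.1, 2.8, -14.2]
finger_gap: 0.0115
```

```bash
python3 st.py
```

```text
7.7167 [ 0.5465 -0.0224  0.1047] [[-0.9964, -0.085, -0.0011], [-0.085, 0.9964, -0.0041], [0.0014, -0.004, -1.0]] [  1.14   2.78 -14.16] 0.0115 [-0.02, -0.01, 0.06, -0.01, 0.11, 0.04, -0.14]
jig x -0.0361 y -0.0010  jaw 0.1039 padfree 0.0489 F along -2.6763994690011406 lat 1.3711543428316542
```

Call:
drive_tool:
  steps:
    - [0, -0.03, 0, 0, 0, 0, 1]
    - [0, -0.06, 0, 0, 0, 0, 1]
    - [0, -0.08, 0, 0, 0, 0, 1]
    - [0, -0.08, 0, 0, 0, 0, 1]
    - [0, -0.08, 0, 0, 0, 0, 1]

```text
time_s: 8.13
ee_pos: [0.5467, -0.025, 0.1046]
ee_rot: [[-0.996, -0.086, -0.001], [-0.086, 0.996, -0.003], [0.001, -0.003, -1.0]]
wrist_force: [-0.2, 4.0, -14.8]
finger_gap: 0.0112
```

```bash
python3 - <<'E'
from st import *
save('wrist','w7')
save('top','t7')
E
```

```text
8.1333 [ 0.5467 -0.025   0.1046] [[-0.9963, -0.0855, -0.0012], [-0.0855, 0.9963, -0.0034], [0.0015, -0.0033, -1.0]] [ -0.17   3.96 -14.78] 0.0112 [-0.1, 0.04, -0.1, 0.07, -0.03, -0.07, -0.04]
jig x -0.0335 y -0.0010  jaw 0.1065 padfree 0.0515 F along -3.964633806282053 lat 0.17039111730068604
```

View pics/w7.png

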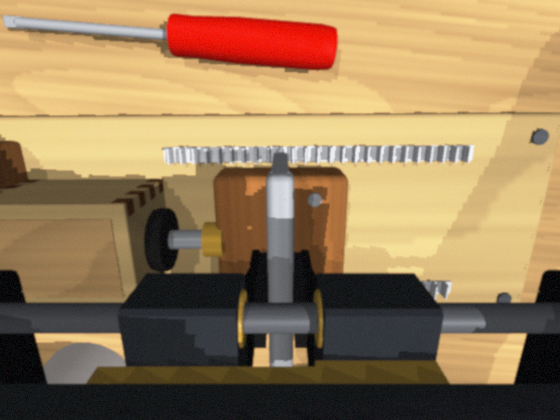

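View pics/t7.png

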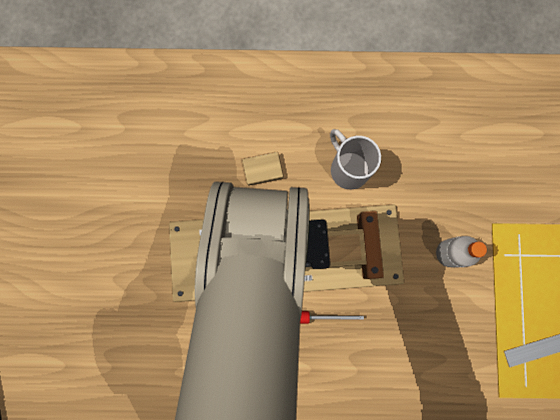

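```bash
cat > pm.py <<'E'
import cv2,numpy as np,sys
def prof(n):
    im=cv2.cvtColor(cv2.imread(f'pics/{n}.png'),cv2.COLOR_BGR2GRAY).astype(float)
    r=im[225:255]; m=(r[:,130:215]<45)
    # dark pad: right edge & left edge subpixel
    p=cv2.resize(r.mean(0)[None,:].astype(np.float32),None,fx=10,fy=1,interpolation=cv2.INTER_CUBIC)[0]
    g=np.gradient(p); e=np.argmax(g[1500:2000])+1500
    j=np.argmin(g[1900:2080]);
    return e/10, r.mean(0)[130:220:3].round(0)
for n in sys.argv[1:]:
    a,b=prof(n);print(n,a)
E
python3 pm.py w3 w4 w5 w6 w7
python3 - <<'E'
import cv2
ims=[cv2.imread(f'pics/{n}.png')[195:280,110:290] for n in ['w4','w5','w6','w7']]
import numpy as np
cv2.imwrite('pics/cmp.png',cv2.resize(np.vstack(ims),None,fx=1.75,fy=1.75))
for n in ['w4','w5','w6','w7']:
    g=cv2.cvtColor(cv2.imread(f'pics/{n}.png'),6)
    print(n,g[230,130:230:2].tolist())
E
```

```text
w3 159.4
w4 158.4
w5 161.4
w6 162.4
w7 168.5
w4 [60, 59, 44, 26, 21, 23, 29, 24, 24, 19, 17, 11, 15, 14, 13, 21, 27, 35, 31, 38, 77, 103, 101, 100, 100, 99, 105, 101, 102, 104, 111, 115, 118, 118, 117, 110, 106, 105, 110, 108, 105, 107, 106, 100, 87, 88, 83, 83, 81, 79]
w5 [64, 67, 68, 57, 21, 21, 21, 22, 22, 21, 25, 18, 6, 10, 14, 10, 26, 50, 58, 61, 64, 70, 88, 91, 91, 93, 92, 91, 90, 93, 103, 102, 92, 93, 99, 103, 110, 109, 110, 109, 109, 111, 110, 106, 101, 93, 84, 83, 82, 82]
w6 [68, 61, 63, 65, 48, 17, 21, 20, 17, 27, 26, 28, 15, 9, 8, 8, 19, 45, 55, 56, 61, 69, 85, 87, 91, 89, 89, 92, 90, 90, 94, 99, 97, 93, 92, 94, 107, 108, 110, 110, 110, 109, 108, 107, 109, 96, 86, 83, 78, 78]
w7 [69, 65, 63, 65, 63, 65, 64, 52, 24, 16, 21, 19, 28, 23, 23, 16, 8, 19, 3, 11, 45, 59, 58, 64, 71, 88, 92, 88, 88, 90, 86, 88, 90, 91, 92, 95, 107, 108, 109, 112, 111, 113, 110, 110, 107, 100, 87, 81, 81, 82]
```

View pics/cmp.png

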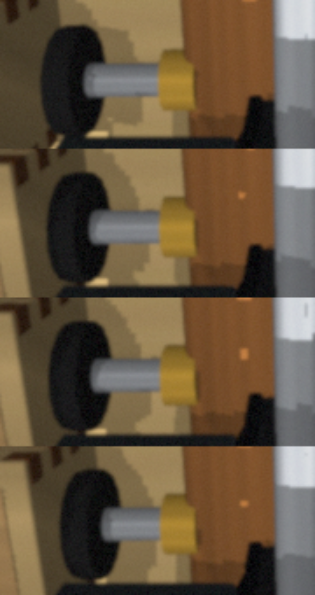

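The pad is compressed about 6 mm, so the box has met the fence. Free compression starts at about jaw 0.100. The notches lie at 0.0059 + 8k mm, and k=13 gives 0.1099, or about 9.6 N. I move 3.4 mm further.

Call:
drive_tool:
  steps:
    - [0, -0.03, 0, 0, 0, 0, 1]
    - [0, -0.06, 0, 0, 0, 0, 1]
    - [0, -0.08, 0, 0, 0, 0, 1]
    - [0, -0.085, 0, 0, 0, 0, 1]
    - [0, -0.085, 0, 0, 0, 0, 1]
    - [0, -0.085, 0, 0, 0, 0, 1]
    - [0, -0.085, 0, 0, 0, 0, 1]
    - [0, -0.085, 0, 0, 0, 0, 1]

```text
time_s: 8.9
ee_pos: [0.5469, -0.0271, 0.1046]
ee_rot: [[-0.996, -0.087, -0.002], [-0.087, 0.996, -0.002], [0.002, -0.002, -1.0]]
wrist_force: [0.3, 8.1, -14.9]
finger_gap: 0.0116
```

```bash
python3 - <<'E'
from st import *
save('wrist','w8')
g=cv2.cvtColor(cv2.imread(f'pics/w8.png'),6)
print(g[230,130:230:2].tolist())
E
```

```text
8.9 [ 0.5469 -0.0271  0.1046] [[-0.9962, -0.0866, -0.0016], [-0.0866, 0.9962, -0.002], [0.0017, -0.0018, -1.0]] [  0.27   8.12 -14.87] 0.0116 [-0.02, -0.04, 0.1, 0.03, 0.02, 0.06, -0.04]
jig x -0.0314 y -0.0010  jaw 0.1086 padfree 0.0536 F along -8.069663192154133 lat 0.9735718864643252
[130, 87, 67, 67, 65, 64, 65, 65, 64, 37, 18, 15, 22, 18, 24, 25, 20, 9, 12, 14, 8, 29, 58, 59, 66, 68, 85, 90, 89, 86, 88, 90, 89, 89, 91, 93, 108, 109, 110, 109, 107, 109, 111, 112, 102, 100, 86, 81, 85, 82]
```

View pics/w8.png

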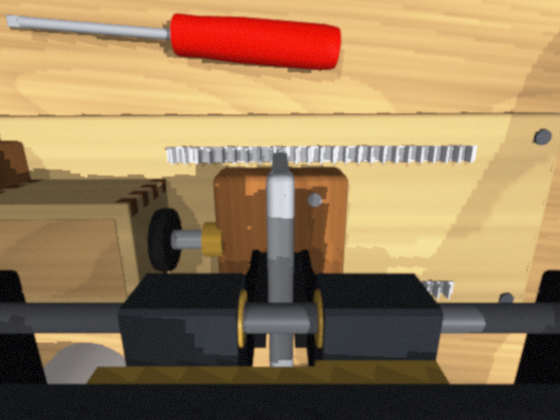

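Call:
drive_tool:
  steps:
    - [0, -0.03, 0, 0, 0, 0, 1]
    - [0, -0.05, 0, 0, 0, 0, 1]
    - [0, -0.05, 0, 0, 0, 0, 1]
    - [0, -0.05, 0, 0, 0, 0, 1]
    - [0, -0.05, 0, 0, 0, 0, 1]
    - [0, -0.05, 0, 0, 0, 0, 1]

```text
time_s: 9.45
ee_pos: [0.547, -0.0276, 0.1045]
ee_rot: [[-0.996, -0.088, -0.002], [-0.088, 0.996, -0.0], [0.002, -0.0, -1.0]]
wrist_force: [-1.4, 7.8, -14.7]
finger_gap: 0.0115
```

```bash
python3 - <<'E'
from st import *
save('wrist','w9')
g=cv2.cvtColor(cv2.imread(f'pics/w9.png'),6)
print(g[230,130:230:2].tolist())
E
```

```text
9.45 [ 0.547  -0.0276  0.1045] [[-0.9961, -0.0879, -0.002], [-0.0879, 0.9961, -0.0005], [0.0021, -0.0003, -1.0]] [ -1.43   7.8  -14.68] 0.0115 [0.06, 0.04, -0.05, -0.15, 0.04, -0.02, -0.05]
jig x -0.0309 y -0.0010  jaw 0.1091 padfree 0.0541 F along -7.892648293450696 lat -0.7484936744114684
[138, 106, 68, 65, 66, 65, 64, 63, 66, 48, 24, 18, 17, 24, 23, 22, 23, 19, 15, 8, 11, 18, 48, 53, 56, 68, 76, 87, 87, 94, 92, 90, 88, 87, 90, 93, 105, 109, 111, 107, 108, 108, 109, 108, 106, 97, 86, 82, 83, 82]
```

The jaw is at 0.1091, within 1 mm of the notch, with about 8–9 N of squeeze. Now I nudge it a touch further and lower the bar into the notch.

Call:
drive_tool:
  steps:
    - [0, -0.03, 0, 0, 0, 0, 1]
    - [0, -0.03, 0, 0, 0, 0, 1]
    - [0, -0.03, 0.05, 0, 0, 0, 1]
    - [0, -0.03, 0.1, 0, 0, 0, 1]
    - [0, -0.03, 0.15, 0, 0, 0, 1]
    - [0, -0.03, 0.2, 0, 0, 0, 1]
    - [0, -0.03, 0.25, 0, 0, 0, 1]
    - [0, -0.03, 0.28, 0, 0, 0, 1]
    - [0, -0.03, 0.28, 0, 0, 0, 1]
    - [0, -0.03, 0.28, 0, 0, 0, 1]

```text
time_s: 10.33
ee_pos: [0.547, -0.0281, 0.0934]
ee_rot: [[-0.996, -0.088, -0.002], [-0.088, 0.996, 0.0], [0.002, 0.001, -1.0]]
wrist_force: [-1.2, 6.6, -12.9]
finger_gap: 0.0118
```

```bash
python3 st.py
```

```text
10.3333 [ 0.547  -0.0281  0.0934] [[-0.9961, -0.0884, -0.0023], [-0.0885, 0.9961, 0.0004], [0.0022, 0.0006, -1.0]] [ -1.24   6.61 -12.85] 0.0118 [-0.1, -0.11, 0.02, 0.02, 0.01, 0.03, 0.09]
jig x -0.0304 y -0.0009  jaw 0.1096 padfree 0.0546 F along -6.694169351993329 lat -0.6703837383483693
```

The bar is in the notch, about 1.5 mm above the bottom. I open, then retreat upwards.

Call:
drive_tool:
  steps:
    - [0, 0, 0, 0, 0, 0, 0.6]
    - [0, 0, 0, 0, 0, 0, 0.3]
    - [0, 0, 0, 0, 0, 0, 0]
    - [0, 0, 0, 0, 0, 0, 0]
    - [0, 0, 0, 0, 0, 0, 0]
    - [0, 0, 0, 0, 0, 0, 0]

```text
time_s: 10.83
ee_pos: [0.5474, -0.0284, 0.0938]
ee_rot: [[-0.996, -0.088, -0.001], [-0.088, 0.996, 0.0], [0.001, 0.0, -1.0]]
wrist_force: [-0.3, 0.3, -0.4]
finger_gap: 0.0402
```

```bash
python3 - <<'E'
from st import *
save('wrist','w10')
E
```

```text
10.8333 [ 0.5474 -0.0284  0.0938] [[-0.9961, -0.0881, -0.0013], [-0.0881, 0.9961, 0.0003], [0.0012, 0.0004, -1.0]] [-0.3   0.27 -0.35] 0.0402 [-0.13, 0.13, -0.15, 0.28, -0.13, 0.04, -0.05]
jig x -0.0301 y -0.0006  jaw 0.1099 padfree 0.0549 F along -0.29548778058590697 lat -0.2726489856574015
```

View pics/w10.png

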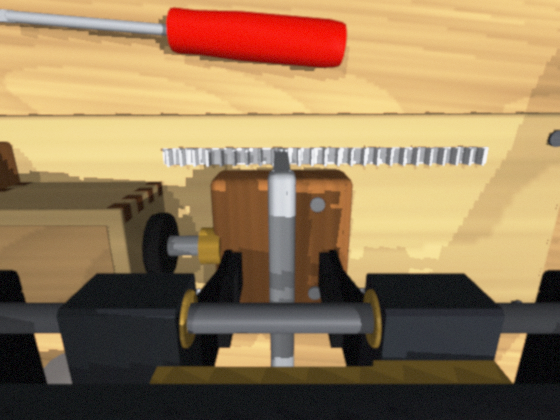

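The bar (columns 270–294) now stands free between the open fingers, and the pad at column 145–180 is still pressed on the box. I move straight up and well clear.

Call:
drive_tool:
  steps:
    - [0, 0, -0.2, 0, 0, 0, 0]
    - [0, 0, -0.6, 0, 0, 0, 0]
    - [0, 0, -1.1, 0, 0, 0, 0]
    - [0, 0, -1.7, 0, 0, 0, 0]
    - [0, 0, -2.3, 0, 0, 0, 0]
    - [0, 0, -2.9, 0, 0, 0, 0]
    - [0, 0.6, -3.2, 0, 0, 0, 0]
    - [0, 1.3, -3.2, 0, 0, 0, 0]
    - [0, 2.0, -3.2, 0, 0, 0, 0]
    - [0, 2.5, -3.2, 0, 0, 0, 0]
    - [0, 2.6, -3.2, 0, 0, 0, 0]
    - [0, 2.6, -3.2, 0, 0, 0, 0]

```text
time_s: 11.88
ee_pos: [0.5382, 0.0768, 0.2222]
ee_rot: [[-0.996, -0.091, -0.001], [-0.091, 0.996, 0.001], [0.001, 0.001, -1.0]]
wrist_force: [-0.1, -0.1, 0.4]
finger_gap: 0.0434
```

Call:
drive_tool:
  steps:
    - [0, 0.5, 0, 0, 0, 0, 0]
    - [0.4, 1.1, 0, 0, 0, 0, 0]
    - [0.8, 1.7, 0, 0, 0, 0, 0]
    - [1.0, 2.3, 0, 0, 0, 0, 0]
    - [1.0, 2.5, 0, 0, 0, 0, 0]
    - [1.0, 2.5, 0, 0, 0, 0, 0]
    - [1.0, 2.5, 0, 0, 0, 0, 0]

```text
time_s: 12.47
ee_pos: [0.49, 0.1713, 0.2225]
ee_rot: [[-0.996, -0.09, -0.001], [-0.09, 0.996, 0.0], [0.001, 0.0, -1.0]]
wrist_force: [-0.3, -0.3, -0.5]
finger_gap: 0.0433
```

```bash
python3 - <<'E'
from st import *
save('top','t11');save('scene','s11')
im=cv2.imread('pics/top0.png');im=cv2.imread('pics/t11.png')[190:330,160:420]
cv2.imwrite('pics/t11z.png',cv2.resize(im,None,fx=3,fy=3,interpolation=cv2.INTER_CUBIC))
im=cv2.imread('pics/s11.png')[150:310,120:340]
cv2.imwrite('pics/s11z.png',cv2.resize(im,None,fx=3.5,fy=3.5,interpolation=cv2.INTER_CUBIC))
E
```

```text
12.4667 [0.49   0.1713 0.2225] [[-0.996, -0.0898, -0.0007], [-0.0898, 0.996, 0.0001], [0.0007, 0.0001, -1.0]] [-0.32 -0.28 -0.46] 0.0433 [0.87, 0.1, 1.11, 0.06, 0.08, 0.04, -0.0]
jig x -0.2340 y -0.0406  jaw -0.0940 padfree -0.1490 F along 0.25197612903293065 lat -0.346816041666783
```

View pics/t11z.png

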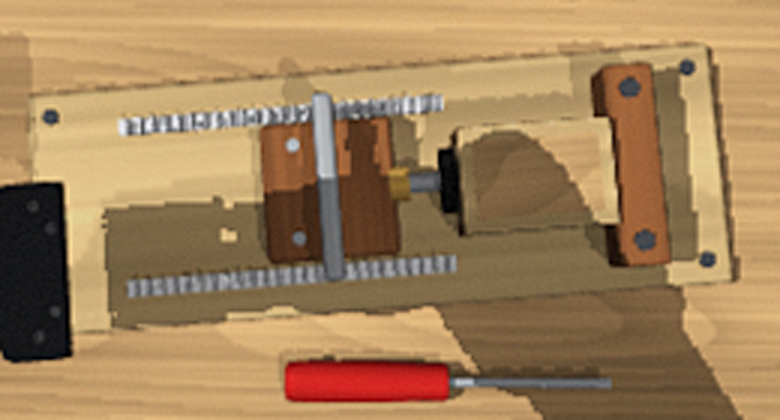

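View pics/s11z.png

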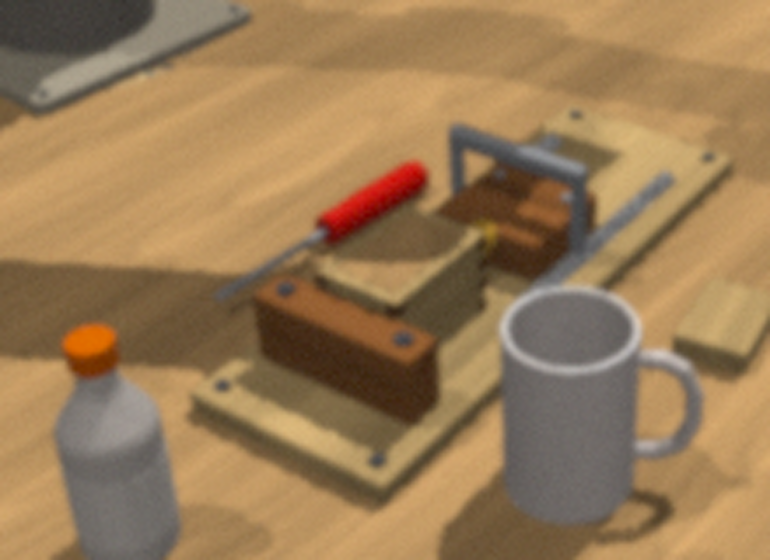

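The box sits flush against the fence, the screwdriver hasn't moved, and the arm is clear. I'll do one last numeric check of bar, jaw and pad, and of bystander shift.

```bash
python3 - <<'E'
from st import *
c=calibration('top')
P=lambda u,v,z:ray(c,(160+(u+.5)/3-.5,190+(v+.5)/3-.5),z)
for n,q in dict(bar=P(327,187,.092),padface=P(458,180,.042),boxback=P(458,182,.076)).items():
    print(n,((q-ctr)@xa).round(4))
a=cv2.imread('pics/top0.png');b=cv2.imread('pics/t11.png')
for n,(x,y,w,h) in dict(mug=(325,125,60,65),glue=(435,230,55,40),sd=(250,305,62,25),off=(238,148,50,40)).items():
    r=cv2.matchTemplate(b,a[y:y+h,x:x+w],cv2.TM_CCOEFF_NORMED);_,s,_,l=cv2.minMaxLoc(r);print(n,l[0]-x,l[1]-y,round(s,3))
# bar end heights via scene: grip top ends, two-view triangulation
cs=calibration('scene')
def proj(c,X): return cv2.projectPoints(np.array([X]),np.array(c['rvec']),np.array(c['tvec']),np.array([[c['fx'],0,c['cx']],[0,c['fy'],c['cy']],[0,0,1.]]),None)[0].ravel()
ya=np.array([-xa[1],xa[0],0])
for z in (.092,.096,.101):
  for s in (-.054,.054):
    X=ctr+xa*-.0301+ya*s+np.array([0,0,z]);print(z,s,((proj(cs,X)-[120,150]+.5)*3.5-.5).round(1))
E
```

```text
12.5667 [0.4901 0.1707 0.2224] [[-0.9961, -0.0882, -0.001], [-0.0882, 0.9961, -0.0], [0.001, 0.0001, -1.0]] [-0.85  0.1   0.88] 0.0437 [0.09, -0.02, -0.19, 0.18, -0.14, 0.0, -0.27]
jig x -0.2333 y -0.0405  jaw -0.0933 padfree -0.1483 F along -0.17195906484406034 lat -0.8377601491765538
bar -0.0303
padface 0.048
boxback 0.0455
mug 0 0 0.998
glue 0 0 0.997
sd 0 0 0.998
off 0 0 0.997
0.092 -0.054 [452.9 125.8]
0.092 0.054 [586.  171.6]
0.096 -0.054 [452.7 120.7]
0.096 0.054 [586.1 166.4]
0.101 -0.054 [452.5 114.3]
0.101 0.054 [586.2 159.8]
```

```bash
python3 -c "
from rig import *
print(sign_off())"
```

```text
the job is handed in; nothing more can be done
None
```

The box is clamped against the fence and the job is handed in at about 12.6 s. The sign-off gave no verdict.

**What I did:** I gripped the release bar and lifted it about 12 mm. With the bar held up, I slid the jaw until the box met the fence at jaw ≈ 0.102 m. I kept going to the notch at jaw ≈ 0.110 m, lowered the bar into it, let go and backed away.

**Squeeze:** While I held the bar up, the wrist force along the slide was about 8 N. The pad's compression in the images was about 8 mm, which agrees. After letting go I could only infer it: the bar's position implies about 7–9.5 N, with the lower figure coming from the less exact pad-edge reading.

**Other last checks:**
- **Bar:** it measures at jig x = -0.030 m, where the expected notch is. Its height in the scene view fits fully down to about 2 mm, so I could not confirm the last millimetre or so.
- **Box:** it looks upright and flush against the fence.
- **Bystanders:** the mug, glue bottle, screwdriver and offcut show 0 px of shift.
- **Arm:** it is clear of everything, with the wrist force near zero.

**Disagreement:** early in the squeeze the wrist force read 4 N while the compression suggested about 6 N. I put this down to friction in the slide and sensor noise, and the two agreed in the later steps.

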